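# Touch-test the filler and stop the cure timer

### The job

Check that the grey filler has set: touch the grey patch on top of its mannequin head lightly with the fingertips for about half a second, and draw back. Then press the red button on the cure timer all the way down to stop the clock, and let it come up again. Do not touch the heads with the red and yellow patches, do not press the green button, leave the loose things on the bench where they are, and do not lift anything.

Things in the scene. Friction and masses are not known exactly. Their poses are not given: they have to be found in the camera images.
- grey_patch (a point): round patch of grey filler, 54 mm across, slightly domed, on the crown of one cream-white mannequin head. This point: middle of the patch's upper surface, 255 mm above the table at rest; the surface leans about 9 degrees from level there. The egg-shaped head under it is 132 mm across, 190 mm tall; no part of it is higher than the patch. The three heads are alike but for the colour, 150 to 280 mm apart in any order
- grey_head (a joint): how far the head with the grey patch is pressed straight down on its sprung post, in m: 0 at rest, positive down, to a hard stop at 0.03; negative if pulled up. The spring takes about 0.4 N for each mm and lifts the head back when let go
- grey_stand: fixed stand of the head with the grey patch: steel foot disc 116 mm across, 14 mm thick, with the sprung post in its middle. Origin: centre of its underside, on the table, under the middle of the head
- red_patch (a point): round patch of brick-red filler, 54 mm across, slightly domed, on the crown of one cream-white mannequin head. This point: middle of the patch's upper surface, 255 mm above the table at rest; the surface leans about 9 degrees from level there. The egg-shaped head under it is 132 mm across, 190 mm tall; no part of it is higher than the patch. The three heads are alike but for the colour, 150 to 280 mm apart in any order
- red_head (a joint): how far the head with the brick-red patch is pressed straight down on its sprung post, in m: 0 at rest, positive down, to a hard stop at 0.03; negative if pulled up. The spring takes about 0.4 N for each mm and lifts the head back when let go
- red_stand: fixed stand of the head with the brick-red patch: steel foot disc 116 mm across, 14 mm thick, with the sprung post in its middle. Origin: centre of its underside, on the table, under the middle of the head
- yellow_patch (a point): round patch of yellow filler, 54 mm across, slightly domed, on the crown of one cream-white mannequin head. This point: middle of the patch's upper surface, 255 mm above the table at rest; the surface leans about 9 degrees from level there. The egg-shaped head under it is 132 mm across, 190 mm tall; no part of it is higher than the patch. The three heads are alike but for the colour, 150 to 280 mm apart in any order
- yellow_head (a joint): how far the head with the yellow patch is pressed straight down on its sprung post, in m: 0 at rest, positive down, to a hard stop at 0.03; negative if pulled up. The spring takes about 0.4 N for each mm and lifts the head back when let go
- yellow_stand: fixed stand of the head with the yellow patch: steel foot disc 116 mm across, 14 mm thick, with the sprung post in its middle. Origin: centre of its underside, on the table, under the middle of the head
- timer: grey cure timer, a box 120 (its x) by 180 (its y) by 45 mm high, fixed to the table, with a blank black display along its far (+x) side, up to 50 mm high. Origin: centre of its underside. Its two push buttons stand 90 mm apart on its top, nearer the robot than the display
- stop_top (a point): centre of the top face of the red stop button on the timer, 67 mm above the table when up; the cap is 30 mm across and goes straight down. It may be the right or left one of the two
- stop (a joint): travel of the red stop button in m: 0 up, 0.006 fully down; a spring (about 5 N when fully down) brings it back up
- start_top (a point): centre of the top face of the green start button on the timer, 67 mm above the table when up; the cap is 30 mm across and goes straight down. It may be the right or left one of the two
- start (a joint): travel of the green start button in m: 0 up, 0.006 fully down; a spring (about 5 N when fully down) brings it back up
- tin: closed tin, 80 mm across, 100 mm tall, standing loose. Origin: centre of its underside. To be left alone
- spatula: loose filling spatula lying on the table, with its origin near its middle. To be left alone
- sander: loose cork sanding block 100 x 60 x 35 mm. Origin: centre of its underside. To be left alone
- tape: loose blue roll of tape lying flat, 90 mm across, 25 mm high. Origin: centre of its underside. To be left alone
- mug: loose blue mug, 76 mm across, 85 mm tall. Origin: centre of its underside. To be left alone

How it is judged:
By the outcome, as a careful person would: the job done as asked, in the order asked, and still so for the second after the job is handed in, with the robot touching nothing.
It also fails if it takes over 40 s, if anything falls off the work surface, if the arm or the gripper's body presses on something with over 40 N, if the wrist force passes 120 N, or if a joint passes its speed limit or range.

### The arm

A 6-joint arm with a two-finger parallel gripper is mounted at the origin on the work surface. World frame = base frame: x ahead of the robot, y to its left, z up, the work surface at z = 0. Lengths are in mm, angles in rad, forces in N, time in s.
With the tool pointing down it reaches from about 350 to 875 mm from the base axis. Payload 4.2 kg.
Tool frame: the origin (TCP) lies at the very end of the fingers, on their centre line; the grasp point (between the pads) lies arm.grip_point_offset behind it (arm.grip_point_offset is the distance from the TCP to the grasp point, in mm); z points along the fingers, y is the line along which they close (so a half turn about z gives the same grasp; the last joint's range is limited). The gripper opens to 85 mm and grips with 20 to 120 N. Pads are 22 mm wide; open, the fingers measure 114 mm over their backs; the gripper's body (76 mm by 85 mm) begins 54 mm behind the grasp point. The pads swing forward as they close: fully open they stand 13 mm farther back than shut.
Start: joints at [-0.857, 0.385, 0.008, 0, -1.194, -0.259], TCP at [274.563, -561.439, 211.312] pointing down, gripper open.
Joint ranges: [-3.14, 3.14], [-1.21, 2.06], [-1.07, 1.41], [-3.16, 2.05], [-2.99, -0.16], [-3.1, 3.1]. Speed limits (rad/s): [2.79, 2.79, 3.14, 3.14, 3.14, 3.14].

### API

Orientations are given as a unit quaternion [x, y, z, w].
In Python, from bench import arm, cams, ticket gives the robot as it stands.
- The arm moves only by the tool servo_tool, never from a script. Its argument "commands" is a list that holds one entry, the list of rows, each a list of 7 numbers: the closure in counts, from 0 (fully open) to 255 (shut), then the shift along the tool's x, y, z in m, then the turn, a rotation vector about the tool's x, y, z in degrees. In form: [[[grip, x, y, z, ax, ay, az], ...]]. A call has 1 to 10 rows; each row shifts and turns the commanded pose from where the row before left it, along the tool's axes as they then stand; what a row does not reach is not made up. A row lasts 1/12 s, in which the tool goes at most 41.7 mm and 7.16 degrees, less where a joint would pass 70% of its speed; a pose out of reach is approached as far as the arm can. A call with a gripper value outside its range is refused whole. The fingers move at their own pace and stop on an object; the grip force is fixed at half the most. Time passes only in rows, so rows that do not move let the fingers close. It gives the time, the measured TCP pose, the force, the opening and the grip force at its end, in the units of the state.
- arm.read_state(): the state, without advancing time (a new reading comes with each control period).
- cams.get_image(name): name is "scene" or "top" or "wrist"; returns a dict with "frame" (480x640x3 uint8, blue, green, red), "K" (3x3 intrinsics, pixels), "T" (4x4, takes a point from camera to world coordinates). Camera axes: x right, y up, looking along -z (the intrinsics and any distortion apply to the point x, -y, -z); pixel columns grow to the right and rows downward; lengths in mm; the calibration is good to about 2 mm. A picture is of the moment at which its call begins. There is no depth.
- ticket.job_done(): hands the job in; it is judged then, once.
The state is a dict: "clock": time; "joints": joint angles; "joint_vel": joint speeds; "joint_efforts": joint torques, N m; "position": TCP position; "ee_rot": TCP orientation; "contact_force": force on the tool from outside, world axes, zero at the start; "wrist_torque": the same for the moment, N m; "gripper_width": finger opening in mm; "grasp_force": force on a finger pad.
Only numpy, scipy, OpenCV 4.12 (cv2) and the standard library are available. Lean on these libraries where they do the work, as an engineer would, in place of code of your own. Each camera call takes 0.05 s, during which the arm holds its last target. There are 200 camera calls.

## Working session

There is one attempt and no reset: what is moved stays moved. The work goes in short steps, Python scripts to look and compute and a tool call to move; the robot and the scene stay as the last step left them, time stands still between calls to the robot, and variables do not carry over. Pictures are saved under pics/ and viewed, at most 10 in all, crops included, and the job is handed in when it is done.

Besides the shell and the picture viewer there is one more tool, called after "Request:" in YAML: its name, and indented under it one key for each argument. servo_tool: Moves the arm, as the interface text tells. Its arguments: {"type":"object","properties":{"commands":{"type":"array","items":{"type":"array","items":{"type":"array","items":{"type":"number"}}}}},"required":["commands"]}

```bash
mkdir -p pics
cat > h.py <<'E'
import numpy as np, cv2
from bench import arm, cams, ticket
def shot(n,f):
    d=cams.get_image(n); cv2.imwrite(f'pics/{f}.png',d['frame']); np.savez(f'pics/{f}.npz',K=d['K'],T=d['T']); return d
def pt(f,u,v,z):
    d=np.load(f'pics/{f}.npz');K,T=d['K'],d['T']
    r=np.linalg.inv(K)@[u,v,1]; r=T[:3,:3]@[r[0],-r[1],-r[2]]; o=T[:3,3]
    return (o+r*(z-o[2])/r[2]).round(1)
E
python3 - <<'E'
from h import *
for n in('scene','top'):
    d=shot(n,n+'1'); print(n,d['K'].round(1).tolist(),d['T'].round(3).tolist(),[k for k in d])
print(arm.read_state())
E
```

```text
scene [[439.2, 0.0, 313.0], [0.0, 439.2, 235.2], [0.0, 0.0, 1.0]] [[0.818, -0.329, 0.472, 982.15], [0.576, 0.438, -0.691, -670.992], [0.021, 0.837, 0.547, 685.629], [0.0, 0.0, 0.0, 1.0]] ['frame', 'K', 'T']
top [[615.3, 0.0, 320.8], [0.0, 615.3, 239.7], [0.0, 0.0, 1.0]] [[-0.016, 0.99, -0.142, 302.869], [-1.0, -0.016, -0.005, -16.266], [-0.007, 0.142, 0.99, 1618.4], [0.0, 0.0, 0.0, 1.0]] ['frame', 'K', 'T']
{'clock': 0.1, 'joints': array([-8.57381080e-01,  3.85493129e-01,  6.76288233e-03, -4.41411701e-04,
       -1.19401560e+00, -2.58602868e-01]), 'joint_vel': array([ 0.00162094,  0.00070245,  0.00257163,  0.00112275, -0.00143147,
       -0.00032667]), 'joint_efforts': array([-3.71170809e-04, -3.93319809e+01,  1.88929886e+01,  4.19789940e+00,
       -2.61039597e-03,  2.17812618e-05]), 'position': array([ 274.32590473, -560.94863796,  210.32209171]), 'ee_rot': array([-2.25371832e-01,  9.74272316e-01,  9.57709928e-04, -2.73921084e-04]), 'contact_force': array([ 0.36074381, -0.82349431, -0.53620081]), 'wrist_torque': array([ 0.03815822,  0.00545964, -0.04374784]), 'grasp_force': 0.0, 'gripper_width': 85.23843459836212}
```

View pics/top1.png

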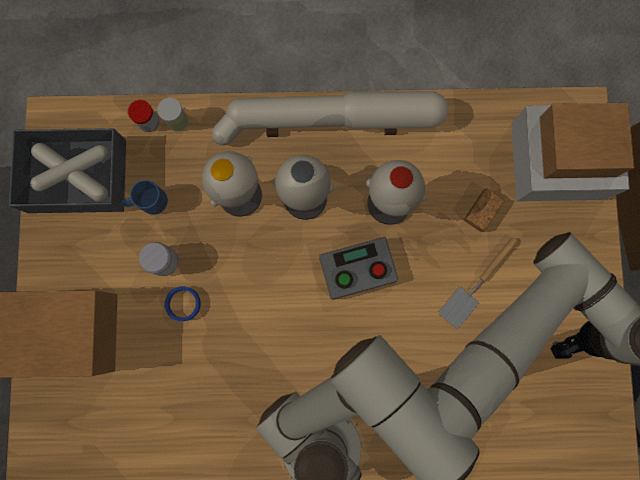

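View pics/scene1.png

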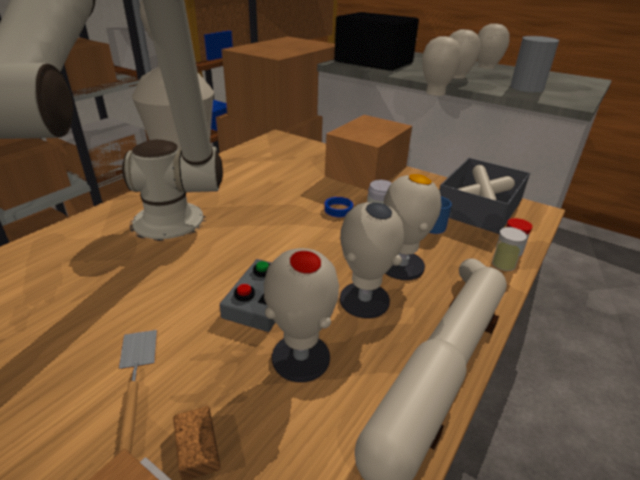

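The top view shows the grey patch at about (302,172), red button (378,270), green button (344,280), red patch (401,177) and yellow patch (222,169). In the scene view the grey patch is at (379,211) and the red button at (244,290).

Run:
```python
from h import *
for n,u,v,z in [('grey',302,172,255),('redp',401,177,255),('yel',222,169,255),('redb',378,269.5,67),('grn',344,279.5,67)]:print(n,pt('top1',u,v,z))
for n,u,v,z in [('grey',379,211,255),('redp',306,261,255),('yel',420,179,255),('redb',244.5,290,67),('grn',262,268,67)]:print(n,pt('scene1',u,v,z))
t=cv2.imread('pics/top1.png')[130:310,190:450]; s=cv2.imread('pics/scene1.png')[160:340,210:450]
cv2.imwrite('pics/c.png',cv2.resize(t,None,fx=3,fy=3,interpolation=cv2.INTER_CUBIC))
# grey patch centroid in the top view (dark, neutral, within head)
b=cv2.imread('pics/top1.png')[155:190,285:322].astype(int);
m=(b.mean(2)<110)&(b.max(2)-b.min(2)<40); n,l,st,c=cv2.connectedComponentsWithStats(m.astype(np.uint8)); print(st,c+[285,155])
```

```text
grey [654.8  30.5 255. ]
redp [ 639.3 -194.   255. ]
yel [665.  212.8 255. ]
redb [ 447.  -152.3   67. ]
grn [423.1 -65.9  67. ]
grey [664.4  21.6 255. ]
redp [ 645.9 -197.9  255. ]
yel [670.2 206.3 255. ]
redb [ 454.4 -155.    67. ]
grn [433.8 -73.7  67. ]
[[  0   0  37  35 423]
 [  0   0  37  35 871]
 [ 20  31   1   1   1]] [[295.67612293 175.06855792]
 [306.55453502 170.49368542]
 [305.         186.        ]]
```

View pics/c.png

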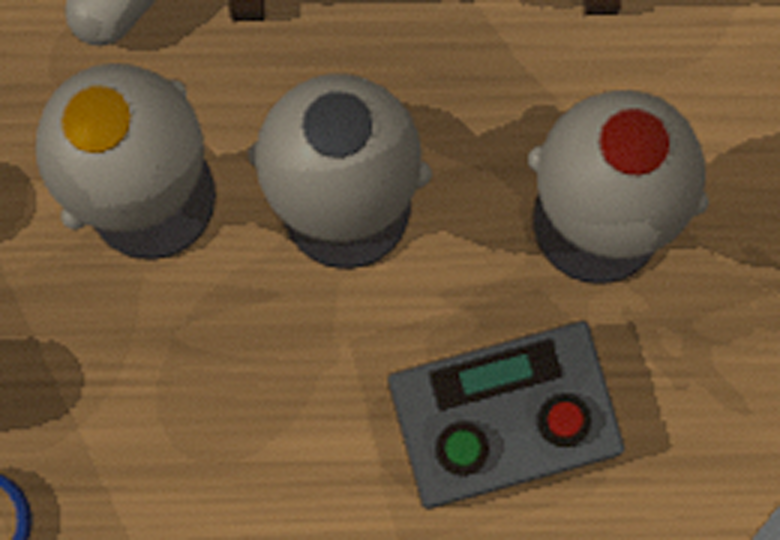

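The crop puts the grey patch at (338,124), which is (302.7,171.3) in the full image, and the red button at (565,418), which is (378.3,269.3). In the top view the buttons come out 90 mm apart, as stated, so I trust that view. Next I close the fingers, rise and travel above head height.

Request:
servo_tool:
  commands:
    - [[255,0,0,-0.035,0,0,0],[255,0,0,-0.035,0,0,0],[255,0,0,-0.035,0,0,0],[255,0,0,-0.035,0,0,0],[255,-0.03,0.018,0,0,0,0],[255,-0.03,0.018,0,0,0,0],[255,-0.03,0.018,0,0,0,0],[255,-0.03,0.018,0,0,0,0],[255,-0.03,0.018,0,0,0,0],[255,-0.03,0.018,0,0,0,0]]

```text
clock: 0.93
position: [389.2, -383.7, 350.8]
ee_rot: [-0.225, 0.974, 0.0, -0.0]
contact_force: [0.8, -0.0, 0.2]
gripper_width: 0.1
grasp_force: 0.0
```

Request:
servo_tool:
  commands:
    - [[255,-0.03,0.018,0,0,0,0],[255,-0.03,0.018,0,0,0,0],[255,-0.03,0.018,0,0,0,0],[255,-0.03,0.018,0,0,0,0],[255,-0.03,0.018,0,0,0,0],[255,-0.03,0.018,0,0,0,0],[255,-0.03,0.018,0,0,0,0],[255,-0.03,0.018,0,0,0,0],[255,-0.03,0.018,0,0,0,0],[255,-0.03,0.018,0,0,0,0]]

```text
clock: 1.77
position: [579.7, -90.1, 350.9]
ee_rot: [-0.226, 0.974, 0.0, -0.0]
contact_force: [0.4, 0.1, -0.6]
gripper_width: 0.1
grasp_force: 0.0
```

Request:
servo_tool:
  commands:
    - [[255,-0.03,0.018,0,0,0,0],[255,-0.03,0.018,0,0,0,0],[255,0,0,0,0,0,0],[255,0,0,0,0,0,0]]

```text
clock: 2.1
position: [617.8, -31.4, 349.5]
ee_rot: [-0.227, 0.974, 0.0, -0.001]
contact_force: [-0.5, -0.7, -1.1]
gripper_width: -0.0
grasp_force: 0.0
```

Run:
```python
from h import *
d=shot('wrist','w1'); shot('top','top2'); s=arm.read_state(); print(d['T'].round(3).tolist(),d['K'].round(1).tolist(),s['position'],s['ee_rot'])
```

```text
[[-0.441, -0.864, -0.245, 554.885], [0.898, -0.424, -0.121, -62.197], [0.001, -0.274, 0.962, 511.832], [0.0, 0.0, 0.0, 1.0]] [[364.8, 0.0, 320.1], [0.0, 364.8, 245.3], [0.0, 0.0, 1.0]] [617.01883437 -33.39290644 350.90415586] [-2.25475359e-01  9.74248692e-01 -5.33568256e-05 -5.87369502e-04]
```

View pics/w1.png

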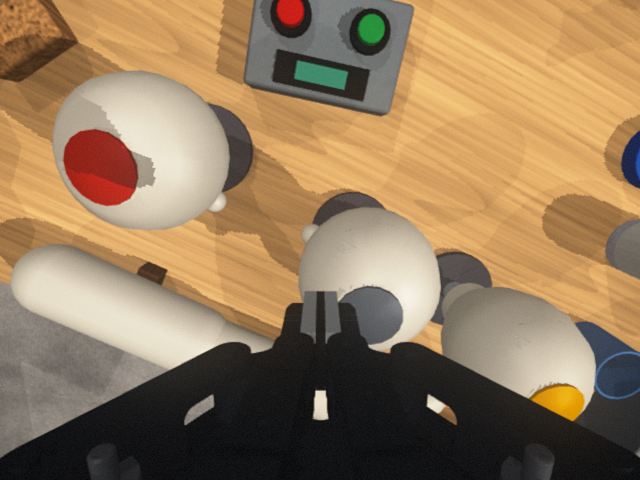

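The wrist view shows the grey patch centred near (371,316). Red button is at (290,12), with its cap top just in view; green is at (371,28).

Run:
```python
from h import *
for n,u,v,z in [('grey',371,316,255),('gR',403,314,253),('redp',101,168,255),('redb',290.5,10,67),('grn',372,28,67)]:print(n,pt('w1',u,v,z))
print(pt('top1',302.7,171.3,255),pt('top1',378.3,269.3,67))
```

```text
grey [654.1  30.8 255. ]
gR [642.4  53.1 253. ]
redp [ 637.2 -189.9  255. ]
redb [ 447. -150.   67.]
grn [423.6 -63.4  67. ]
[656.4  28.9 255. ] [ 447.5 -153.1   67. ]
```

Both cameras agree: grey patch at (655,30), red button at (447,-152). I move over the patch and descend to about 275 mm.

Request:
servo_tool:
  commands:
    - [[255,-0.031,0.02,0,0,0,0],[255,-0.031,0.02,0,0,0,0],[255,0,0,0.025,0,0,0],[255,0,0,0.025,0,0,0],[255,0,0,0.015,0,0,0],[255,0,0,0.01,0,0,0],[255,0,0,0,0,0,0],[255,0,0,0,0,0,0]]

```text
clock: 2.87
position: [655.5, 28.9, 277.1]
ee_rot: [-0.225, 0.974, -0.0, 0.0]
contact_force: [0.1, 0.6, 0.3]
gripper_width: 0.0
grasp_force: 0.0
```

Run:
```python
from h import *
d=shot('wrist','w2'); shot('scene','s2'); s=arm.read_state(); print(s['position'],s['contact_force'])
a=d['frame'][200:440,180:500]; b=cv2.imread('pics/s2.png')[100:340,280:600]
cv2.imwrite('pics/c2.png',cv2.resize(np.vstack([a,b]),None,fx=1.2,fy=1.2))
```

```text
[656.11805388  29.39123352 278.34250755] [ 0.44435118  0.08631301 -0.72130091]
```

View pics/c2.png

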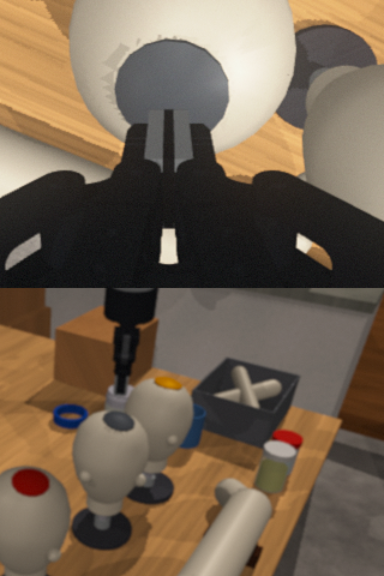

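The fingertips are over the patch and about 20 mm above it. I now touch lightly.

Request:
servo_tool:
  commands:
    - [[255,0,0,0.012,0,0,0],[255,0,0,0.006,0,0,0],[255,0,0,0.004,0,0,0],[255,0,0,0.003,0,0,0],[255,0,0,0,0,0,0],[255,0,0,0,0,0,0]]

```text
clock: 3.47
position: [655.7, 30.0, 251.6]
ee_rot: [-0.225, 0.974, -0.0, 0.0]
contact_force: [-0.5, -0.2, 0.7]
gripper_width: -0.1
grasp_force: 0.0
```

Request:
servo_tool:
  commands:
    - [[255,0,0,0,0,0,0]]

```text
clock: 3.55
position: [655.8, 30.0, 251.8]
ee_rot: [-0.225, 0.974, -0.0, 0.0]
contact_force: [-0.3, -0.1, 0.3]
gripper_width: -0.0
grasp_force: 0.0
```

Request:
servo_tool:
  commands:
    - [[255,0,0,0,0,0,0]]

```text
clock: 3.63
position: [655.7, 30.1, 251.8]
ee_rot: [-0.226, 0.974, -0.0, 0.0]
contact_force: [0.5, 0.2, -0.3]
gripper_width: 0.0
grasp_force: 0.0
```

Force is inconclusive, so I look and average.

Run:
```python
from h import *
d=shot('wrist','w3'); f=[arm.read_state()['contact_force']]; e=shot('scene','s3'); f.append(arm.read_state()['contact_force']); print(np.round(f,2))
a=cv2.resize(d['frame'][260:380,260:440],None,fx=3,fy=3); b=cv2.resize(e['frame'][150:270,320:440],None,fx=2,fy=2)
b=cv2.copyMakeBorder(b,0,a.shape[0]-b.shape[0],0,0,0); cv2.imwrite('pics/c3.png',np.hstack([a,b]))
g0=cv2.imread('pics/s2.png').astype(float)
# head shift between s2 and s3 from body texture region (no patch)
A=cv2.cvtColor(g0.astype(np.uint8),6).astype(np.float32)[225:290,335:405];B=cv2.cvtColor(e['frame'],6).astype(np.float32)[225:290,335:405]
print(cv2.phaseCorrelate(A,B,cv2.createHanningWindow((70,65),cv2.CV_32F)))
```

```text
[[ 0.25 -1.06  0.66]
 [ 0.54  0.65 -0.35]]
((0.03276794444420972, -0.03547586378398648), 1.1231370461575778)
```

View pics/c3.png

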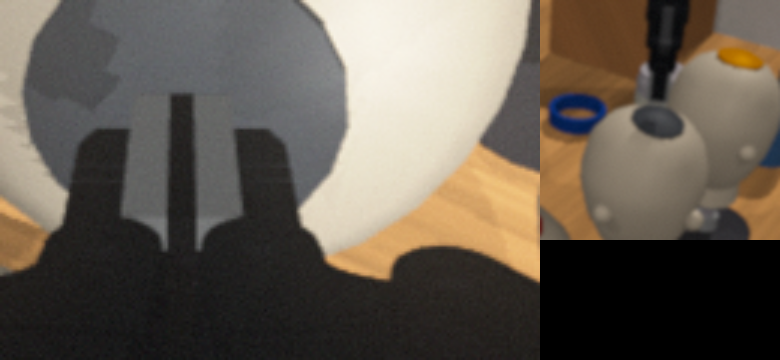

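The head has not moved (shift 0.03 px), and in the scene view the tip sits at about (380,199), above the patch centre at (378.5,210.5). So there is no contact yet. I project the TCP to see where the error is.

```bash
cat >> h.py <<'E'
def proj(f,p):
    d=np.load(f'pics/{f}.npz');K,T=d['K'],d['T']
    c=T[:3,:3].T@(np.array(p)-T[:3,3]); q=K@[c[0],-c[1],-c[2]]; return (q[:2]/q[2]).round(1)
E
python3 - <<'E'
from h import *
s=arm.read_state();p=s['position'];print(p,s['gripper_width'],getattr(arm,'grip_point_offset',None))
shot('top','top3')
for f in('s3','w3','top3'):
    print(f,'tcp',proj(f,p),'tcp+10',proj(f,p+[0,0,10]),'patch',proj(f,[655.5,30,255]))
# foot disc/heads: triangulate patch from top & scene freely
import cv2
def P(f):
    d=np.load(f'pics/{f}.npz');T=d['T'];M=np.linalg.inv(T)[:3];return d['K']@np.diag([1,-1,-1])@M
for n,a,b,w in [('grey',(302.7,171.3),(379,211),(371,316)),('redp',(401,177),(306,261),(101,168)),('redb',(378.3,269.3),(244.5,290),(290.5,10))]:
    for g,q,f in(('scene1',b,'top1'),('w1',w,'top1')):
        X=cv2.triangulatePoints(P(f),P(g),np.float64(a),np.float64(q));print(n,g,(X[:3]/X[3]).ravel().round(1))
t=cv2.imread('pics/top3.png')[130:230,250:370];s=cv2.imread('pics/s3.png')[170:250,330:430]
cv2.imwrite('pics/c4.png',np.hstack([cv2.resize(t,(480,400),interpolation=2),cv2.resize(s,(320,400*64//100),interpolation=2,).repeat(1,0) if 0 else cv2.resize(s[:, :64],(320,400),interpolation=2)]))
E
```

```text
[655.63932364  30.03838656 251.6614079 ] -0.008337622716893393 18.700000000000003
s3 tcp [376.9 209.4] tcp+10 [377.4 205. ] patch [377. 208.]
w3 tcp [319.6 292.8] tcp+10 [319.6 301.6] patch [319.7 295.4]
top3 tcp [302.3 172. ] tcp+10 [302.1 170.9] patch [302.2 171.7]
grey scene1 [658.8  29.6 249. ]
grey w1 [654.9  29.1 258.2]
redp scene1 [ 641.1 -194.1  250.4]
redp w1 [ 641.8 -195.6  243.5]
redb scene1 [ 448.8 -152.7   62.3]
redb w1 [ 447.4 -152.5   65.3]
```

View pics/c4.png

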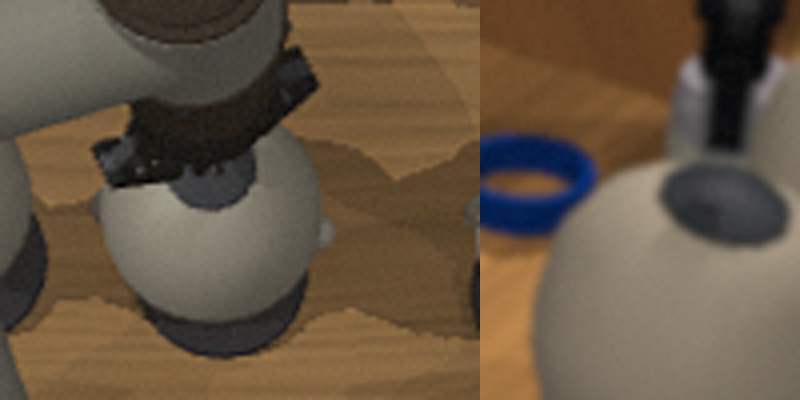

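In the scene view the tip appears about 11 px above the patch, roughly 20 to 25 mm. The projected TCP should be on the patch, so the visible fingertips end short of the reported TCP. I descend further in small steps and use the head's image shift as contact sensing.

Request:
servo_tool:
  commands:
    - [[255,0,0,0.005,0,0,0],[255,0,0,0.004,0,0,0],[255,0,0,0,0,0,0]]

```text
clock: 4.03
position: [654.8, 30.0, 240.8]
ee_rot: [-0.225, 0.974, 0.0, -0.001]
contact_force: [0.1, 0.3, -0.7]
gripper_width: 0.2
grasp_force: 0.0
```

```bash
cat >> h.py <<'E'
def shift(name):
    g=lambda i:cv2.cvtColor(i,6).astype(np.float32)[225:290,335:405]
    e=shot('scene',name); s=arm.read_state()
    print(name,cv2.phaseCorrelate(g(cv2.imread('pics/s2.png')),g(e['frame']),cv2.createHanningWindow((70,65),cv2.CV_32F)),s['position'].round(1),s['contact_force'].round(2))
    return e
E
python3 - <<'E'
from h import *
e=shift('s4')['frame']; d=shot('wrist','w4')['frame']
cv2.imwrite('pics/c5.png',np.hstack([cv2.resize(e[170:250,330:394],(320,400),interpolation=2),cv2.resize(d[240:360,260:380],(400,400))]))
E
```

```text
s4 ((-0.04553382496398228, -0.03440119796930219), 1.1308410907233204) [655.   29.9 241.3] [ 0.33 -0.17  0.87]
```

View pics/c5.png

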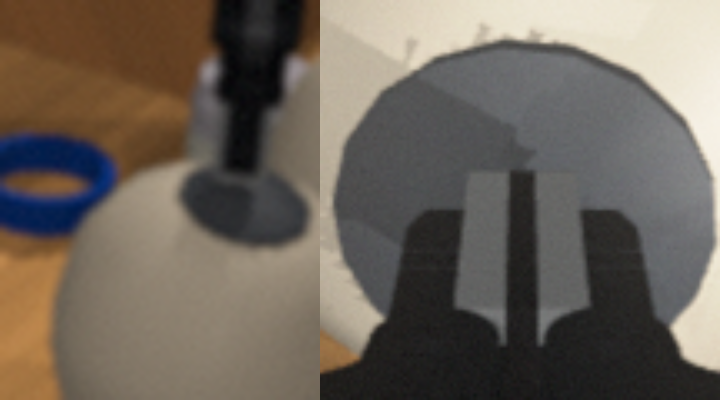

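The tip is now over the patch in both views, with no contact yet (image shift about 0). In the scene crop it is about 7 px, or 12 to 16 mm, above the patch centre. I keep stepping.

Request:
servo_tool:
  commands:
    - [[255,-0.003,0,0.005,0,0,0],[255,0,0,0.003,0,0,0],[255,0,0,0,0,0,0]]

```text
clock: 4.38
position: [658.3, 31.5, 233.5]
ee_rot: [-0.225, 0.974, 0.0, -0.0]
contact_force: [0.3, 1.0, 0.5]
gripper_width: -0.1
grasp_force: 0.5
```

```bash
python3 -c "
from h import *
shift('s5')"
```

```text
s5 ((-0.08291077150333592, 0.7962746435653472), 1.0951414465168376) [658.4  31.5 234. ] [0.88 0.35 1.75]
```

Contact: the head has moved down about 2 mm, with roughly 1 N of force. I hold to make about half a second in all, then draw back up.

Request:
servo_tool:
  commands:
    - [[255,0,0,0.001,0,0,0],[255,0,0,0,0,0,0],[255,0,0,0,0,0,0],[255,0,0,0,0,0,0]]

```text
clock: 4.77
position: [658.4, 31.4, 233.6]
ee_rot: [-0.225, 0.974, 0.0, 0.0]
contact_force: [0.4, 0.8, 1.4]
gripper_width: -0.1
grasp_force: 0.5
```

Request:
servo_tool:
  commands:
    - [[255,0,0,-0.008,0,0,0],[255,0,0,-0.02,0,0,0],[255,0,0,-0.035,0,0,0],[255,0,0,-0.035,0,0,0],[255,0,0,-0.02,0,0,0],[255,0,0,0,0,0,0]]

```text
clock: 5.27
position: [659.8, 30.8, 358.5]
ee_rot: [-0.225, 0.974, -0.001, 0.006]
contact_force: [0.5, 0.0, 1.4]
gripper_width: -0.1
grasp_force: 0.0
```

Run:
```python
from h import *
from scipy.spatial.transform import Rotation as R
shift('s6'); s=arm.read_state(); print(R.from_quat(s['ee_rot']).inv().apply(np.array([447.3,-152.3,150])-s['position']).round(1))
```

```text
s6 ((0.08185411596239334, 0.004779801707229581), 1.1452618248668718) [658.8  31.2 355.1] [-1.48  0.95 -0.48]
[271.9 -71.6 203.6]
```

The head is back at rest. Now I move over the red button.

Request:
servo_tool:
  commands:
    - [[255,0.034,-0.009,0,0,0,0],[255,0.034,-0.009,0,0,0,0],[255,0.034,-0.009,0,0,0,0],[255,0.034,-0.009,0,0,0,0],[255,0.034,-0.009,0,0,0,0],[255,0.034,-0.009,0,0,0,0],[255,0.034,-0.009,0,0,0,0],[255,0.034,-0.009,0,0,0,0],[255,0,0,0.035,0,0,0],[255,0,0,0.035,0,0,0]]

```text
clock: 6.15
position: [444.4, -154.0, 282.0]
ee_rot: [-0.224, 0.975, -0.0, 0.003]
contact_force: [0.8, 0.4, -1.0]
gripper_width: 0.0
grasp_force: 0.0
```

Request:
servo_tool:
  commands:
    - [[255,0,0,0.04,0,0,0],[255,0,0,0.04,0,0,0],[255,0,0,0.04,0,0,0],[255,0,0,0.03,0,0,0],[255,0,0,0,0,0,0],[255,0,0,0,0,0,0]]

```text
clock: 6.65
position: [444.0, -153.0, 130.1]
ee_rot: [-0.226, 0.974, 0.0, -0.003]
contact_force: [0.2, -0.8, 1.3]
gripper_width: -0.1
grasp_force: 0.0
```

Run:
```python
from h import *
d=shot('wrist','w7')['frame']; e=shot('scene','s7')['frame']; s=arm.read_state(); print(s['position'],s['contact_force'])
cv2.imwrite('pics/c7.png',np.hstack([cv2.resize(d[180:360,220:420],(400,360)),cv2.resize(e[220:340,190:310],(360,360),interpolation=2)]))
```

```text
[ 446.82736564 -153.05488233  133.06008725] [0.57949563 0.35992537 0.67745539]
```

View pics/c7.png

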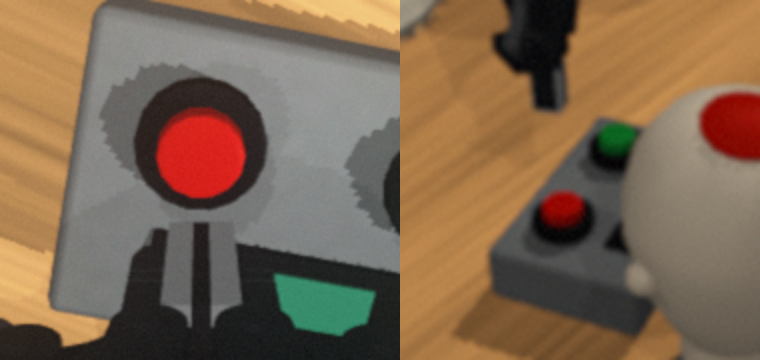

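The tip is lined up with the red cap sideways (both at column 201 in the wrist crop) and well above it. I descend to just above the cap and check once more.

Request:
servo_tool:
  commands:
    - [[255,0,0,0.035,0,0,0],[255,0,0,0.025,0,0,0],[255,0,0,0.012,0,0,0],[255,0,0,0,0,0,0],[255,0,0,0,0,0,0]]

```text
clock: 7.17
position: [447.0, -153.0, 60.9]
ee_rot: [-0.226, 0.974, -0.001, 0.001]
contact_force: [-0.6, -1.0, 0.4]
gripper_width: 0.1
grasp_force: 0.0
```

Run:
```python
from h import *
d=shot('wrist','w8')['frame']; e=shot('scene','s8')['frame']; s=arm.read_state(); print(s['position'],s['contact_force'],proj('s8',[447,-152,67]),proj('s8',[447,-152,77]))
cv2.imwrite('pics/c8.png',np.hstack([cv2.resize(d[180:360,220:420],(400,360)),cv2.resize(e[240:320,210:290],(360,360),interpolation=2)]))
```

```text
[ 447.45942074 -152.93337009   61.49223174] [-0.8267408   0.63753341 -0.08287571] [242.9 287.9] [242.6 284.4]
```

View pics/c8.png

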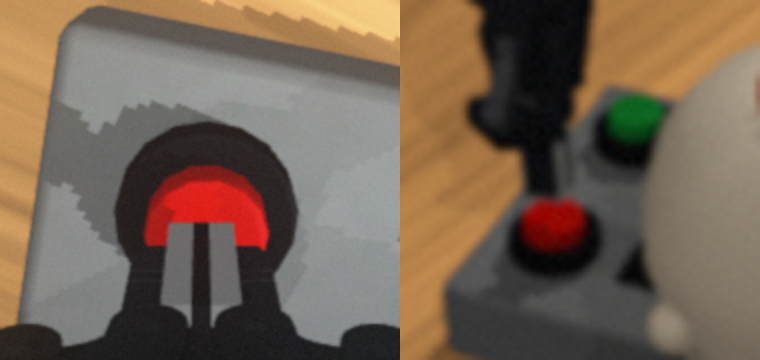

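The tip is above the cap and about 3 mm toward the robot, the same bias as before. I correct it and press in small steps.

Request:
servo_tool:
  commands:
    - [[255,-0.003,0,0.005,0,0,0],[255,0,0,0.006,0,0,0],[255,0,0,0.003,0,0,0],[255,0,0,0.002,0,0,0],[255,0,0,0,0,0,0]]

```text
clock: 7.68
position: [448.9, -151.4, 43.4]
ee_rot: [-0.226, 0.974, -0.0, 0.001]
contact_force: [0.3, 2.8, 3.2]
gripper_width: -0.2
grasp_force: 1.7
```

Request:
servo_tool:
  commands:
    - [[255,0,0,0.002,0,0,0],[255,0,0,0,0,0,0]]

```text
clock: 7.85
position: [448.9, -151.5, 41.6]
ee_rot: [-0.226, 0.974, -0.0, 0.001]
contact_force: [-0.0, 1.4, 4.0]
gripper_width: -0.0
grasp_force: 2.3
```

Request:
servo_tool:
  commands:
    - [[255,0,0,0.001,0,0,0],[255,0,0,0,0,0,0]]

```text
clock: 8.02
position: [448.9, -151.5, 41.0]
ee_rot: [-0.226, 0.974, -0.0, 0.001]
contact_force: [-0.4, 1.7, 7.8]
gripper_width: 0.1
grasp_force: 3.6
```

Request:
servo_tool:
  commands:
    - [[255,0,0,0.001,0,0,0],[255,0,0,0,0,0,0],[255,0,0,0,0,0,0]]

```text
clock: 8.27
position: [448.9, -151.5, 40.9]
ee_rot: [-0.226, 0.974, -0.0, 0.001]
contact_force: [-2.8, 3.9, 15.0]
gripper_width: -0.1
grasp_force: 7.1
```

Force rose sharply to 15 N with no further travel, so the button is bottomed. I release and draw back.

Request:
servo_tool:
  commands:
    - [[255,0,0,-0.01,0,0,0],[255,0,0,-0.02,0,0,0],[255,0,0,-0.035,0,0,0],[255,0,0,-0.035,0,0,0],[255,0,0,-0.035,0,0,0],[255,0,0,0,0,0,0],[255,0,0,0,0,0,0],[255,0,0,0,0,0,0]]

```text
clock: 8.93
position: [446.9, -151.4, 173.4]
ee_rot: [-0.225, 0.974, 0.001, -0.001]
contact_force: [0.6, 0.4, -1.1]
gripper_width: -0.1
grasp_force: 0.0
```

Run:
```python
from h import *
e=shot('scene','s9')['frame']; a=cv2.imread('pics/s7.png')
c=lambda f:[np.argwhere((f[r0:r1,c0:c1,2]>120)&(f[r0:r1,c0:c1,1]<60)).mean(0).round(2) for r0,r1,c0,c1 in [(275,310,225,265)]]
g=lambda i:cv2.cvtColor(i,6).astype(np.float32)
print(c(a),c(e),cv2.phaseCorrelate(g(a)[280:325,225:265].copy(),g(e)[280:325,225:265].copy()),arm.read_state()['contact_force'],arm.read_state()['position'])
print(ticket.job_done())
```

```text
[array([12.51, 18.51])] [array([12.51, 18.51])] ((0.06750521569938073, 0.5018381313677942), 0.9776682562298245) [ 0.16133564  0.06586311 -0.98465034] [ 446.66572306 -151.48047516  172.80430428]
the job is handed in; nothing more can be done
None
```

I touched the grey patch at about 1 N for a little over half a second and drew back, then pressed the red button to its stop (15 N) and let it come up, and handed the job in at about 9 s.

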